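# Fit the pad placement template on its twin pins and clamp it

## Robot

A 6-joint arm with a two-finger parallel gripper is mounted at the origin on the work surface. World frame = base frame: x ahead of the robot, y to its left, z up, the work surface at z = 0. Lengths are in m, angles in degrees, forces in N, time in s.
With the tool pointing down it reaches from about 0.3 to 0.75 m from the base axis. Payload 8.5 kg.
Tool frame: the origin (TCP) lies at the very end of the fingers, on their centre line; the grasp point (between the pads) lies 19 mm behind it (r.tcp_to_grasp is the distance from the TCP to the grasp point, in m); y points along the fingers, x is the direction in which the jaws open and shut, and the axes are right-handed (so a half turn about y gives the same grasp; the last joint's range is limited). The gripper opens to 88 mm and grips with 3 to 60 N. Pads are 18 mm wide; open, the fingers measure 123 mm over their backs; the gripper's body (75 mm by 187 mm) begins 45 mm behind the grasp point.
Start: joints at [51.492, 21.807, 74.336, -0, 83.858, -12.336], TCP at [0.243, 0.494, 0.239] pointing down, gripper open.
Joint ranges: [-178.18, 178.18], [-50.72, 133.34], [12.68, 142.11], [-81.47, 261.47], [9.98, 163.14], [-165.26, 165.26]. Speed limits (degrees/s): [136.94, 136.94, 180, 180, 180, 180].

## Interface

Orientations are given as a 3x3 rotation matrix whose columns are the frame's x, y, z axes.
In Python, from plant import r, read_camera gives the robot as it stands.
- The arm moves only by the tool step_arm, never from a script. Its argument "series" is a list of rows, each a list of 4 numbers: the shift along the tool's x, y, z in m, then the turn about the tool's y in degrees. In form: [[tx, ty, tz, turn], ...]. A call has 1 to 12 rows; each row shifts and turns the pose as measured when the row begins, along the tool's axes as they then stand; what a row does not reach is not made up. A row lasts 1/8 s, in which the tool goes at most 62.5 mm and 10.7 degrees, less where a joint would pass 70% of its speed; a pose out of reach is approached as far as the arm can. A call is refused whole if a number of a shift passes 0.0625 or a number of a turn 10.7, either way. A call with a gripper value outside its range is refused whole. "jaw" is the finger opening in m, from 0 to 0.0881, set as the call begins (left out, the last holds). The fingers move at their own pace and stop on an object; "newtons" is the grip in N (left out, the last holds). Time passes only in rows, so rows that do not move let the fingers close. It gives the time, the measured TCP pose, the force and the opening at its end, in the units of the state.
- r.sense(): the state, without advancing time (a new reading comes with each control period).
- read_camera(name): name is "scene" or "top" or "wrist"; returns a dict with "pixels" (384x512x3 uint8, blue, green, red), "intrinsics" (3x3 intrinsics, pixels), "eye" and "orientation" of the camera in the world. Camera axes: x right, y down, z forward; pixel columns grow to the right and rows downward; lengths in m; the calibration is good to about 2 mm. The wrist camera is an equidistant fisheye: a pixel r from the principal point sees the ray r / f radians off the axis. A picture is of the moment at which its call begins. There is no depth.
- r.hand_in(): hands the job in, once; it reports no verdict.
The state is a dict: "time_s": time; "joint_positions": joint angles; "qd": joint speeds; "effort": joint torques, N m; "ee_pos": TCP position; "ee_rot": TCP orientation; "force": force on the tool from outside, world axes, zero at the start; "ft_torque": the same for the moment, N m; "gripper_width": finger opening in m.
Only numpy, scipy, OpenCV 4.12 (cv2) and the standard library are available. Lean on these libraries where they do the work, as an engineer would, in place of code of your own. Each camera call takes 0.05 s, during which the arm holds its last target.

## Task

Lift the blue placement template off its rest by the handle, fit both its holes over the two pins of the fixture and ease it down until it lies flush on the bed, then let go and swing the red-knobbed hold-down clamp all the way in over its edge. The pin bar has been shifted along its groove for this batch, so feel for the pins with the template resting lightly on their tips; press and push gently, never with more than about 4.5 kg (45 N) between template and fixture. Leave everything else on the bench alone.

Things in the scene. Friction and masses are not known exactly. Their poses are not given: they have to be found in the camera images.
- template: blue aluminium plate 130 x 212 x 5 mm (its x, y, z), about 0.33 kg, with four round windows of 38 mm at x = +-32, y = +-47 mm and a pin hole near each end. Origin at the centre of its underside, z up. It fits the fixture either way round. At the start it lies level on the grey rest, its underside 26 mm above the bench
- template_handle (a point): centre of the template's black handle, 50 mm above the middle of the template's underside: a bar 96 mm long along the template's x, 14 mm wide (y) and 14 mm high, on two posts of 10 mm at x = +-38 mm; 38 mm of free space between bar and plate
- hole_a (a point): one of the template's two round pin holes, 9.5 mm across, through the plate, at x = 0, y = +88 mm in the template's frame, on its underside
- hole_b (a point): the template's other pin hole, just like the first, at x = 0, y = -88 mm in the template's frame, on its underside
- rest: grey parking rest fixed to the bench, 130 x 220 mm, with two rails; origin at the centre of its underside
- fixture: grey placement fixture bolted to the bench; origin at bench height under the centre of its bed, z up. The bed is 144 x 224 mm (its x, y), its flat top 34 mm above the origin. Seated, the template lies along the fixture's x and y (or half a turn round), flat on the bed. A foot plate 10 mm high reaches to x = -116 mm
- bed (a point): centre of the bed's top. Along y through it, flush in a groove, lies the aluminium pin bar with two upright steel pins: 8 mm thick, 14 mm high above the bed, 176 mm apart, tips chamfered by only 1.2 mm. The pins have x = 0 here; along y their middle stands anywhere from -15 to +15 mm off this point. The bar is locked; its shift is not measured, only seen or felt
- clamp_knob (a point): middle of the grip of the upright red knob on the hold-down clamp's lever: 14 mm across, 36 mm high, this point 10 mm below its top and 72 mm above the bench. It moves on a circle of 50 mm about the clamp's upright axis, which stands at x = -86, y = +75 mm in the fixture's frame
- clamp (a joint): clamp angle, rad: 0 = open, the lever with the knob along the fixture's +y, the nose along -y, clear of the template; it turns anticlockwise seen from above to a stop at 1.62. At 1.57 the knob points along the fixture's -x and the nose lies over the template's edge, 2 mm above the seated plate. Light friction (0.06 N m), stays where left. Fully in from 1.40
- pads_tan: stack of tan and black electrode pads, 32 mm across, 28 mm high; origin at the centre of its underside
- pads_black: stack of black pads, 32 mm across, 20 mm high; origin at the centre of its underside
- solvent: pale bottle with a blue cap, 54 mm across, 110 mm high; origin at the centre of its underside
- tweezers: steel tweezers lying flat, 130 mm long along its x, 6 mm high; origin below its middle
- roller: hand roller with a wooden handle: rubber roll 60 mm long and 28 mm across at its origin (on the bench), handle towards its -x to 132 mm

How it is judged (in metres and radians):
On the way, in this order (a step that is already met when the one before it is completed fails the run):
1. the template lies flush on the fixture's bed, both pins through its holes, the clamp still open (z of template in the frame of fixture between 0.032 and 0.0358 m and angle between the z axis of template and the z axis of fixture, either way round below 0.02 rad and angle between the y axis of template and the y axis of fixture, either way round below 0.04 rad and x of template in the frame of fixture between -0.005 and 0.005 m and y of template in the frame of fixture between -0.02 and 0.02 m and value of joint clamp below 0.6 rad), for 0.2 s.
2. the clamp is swung in over the seated template's edge (z of template in the frame of fixture between 0.032 and 0.0358 m and angle between the z axis of template and the z axis of fixture, either way round below 0.02 rad and angle between the y axis of template and the y axis of fixture, either way round below 0.04 rad and x of template in the frame of fixture between -0.005 and 0.005 m and y of template in the frame of fixture between -0.02 and 0.02 m and value of joint clamp above 1.4 rad), for 0.2 s.
At the end, for the whole second after the job is handed in: the template lies at rest flush on the bed on both pins (underside no more than 1.8 mm above the bed, tilt under 0.02 rad, square within 0.04 rad, within 5 mm in x and 20 mm in y of the fixture's middle), and the clamp stands at 1.40 rad or more (all of step 2 and linear speed of template below 0.01 m/s); the robot touches nothing.
It fails at once if the template and the fixture are pressed together with more than 45 N (contact force between template and fixture above 45 N).
It fails at once if another thing on the bench is moved by more than 20 mm (distance of any of pads_tan, pads_black, solvent, tweezers, roller from where it was at the start of the episode above 0.02 m).
It also fails if it takes over 72 s, if anything falls off the work surface, if the arm or the gripper's body presses on something with over 40 N, if the wrist force passes 120 N, or if a joint passes its speed limit or range.

## Working session

There is one attempt and no reset: what is moved stays moved. The work goes in short steps, Python scripts to look and compute and a tool call to move; the robot and the scene stay as the last step left them, time stands still between calls to the robot, and variables do not carry over. Pictures are saved under pics/ and viewed, and the job is handed in when it is done.

Besides the shell and the picture viewer there is one more tool, called after "Emit:" as name([rows], argument=value, ...), one row to a line, values as JSON. step_arm: Moves the arm, as the interface text tells. Its arguments: {"type":"object","properties":{"series":{"type":"array"},"jaw":{"type":"number"},"newtons":{"type":"number"}},"required":["series"]}

```bash
ls; mkdir -p pics; cat > h.py <<'E'
import numpy as np, cv2
from plant import r, read_camera
def snap(n,f):
    c=read_camera(n); cv2.imwrite('pics/'+f+'.png',c['pixels']); np.save('pics/'+f+'.npy',c,allow_pickle=True); return c
def load(f): return np.load('pics/'+f+'.npy',allow_pickle=True).item()
def ray(c,u,v,fish=False):
    K=c['intrinsics']; x=(u-K[0,2])/K[0,0]; y=(v-K[1,2])/K[1,1]
    if fish:
        t=np.hypot(x,y); s=np.sin(t)/t if t>1e-9 else 1; d=np.array([x*s,y*s,np.cos(t)])
    else: d=np.array([x,y,1.])
    d=np.array(c['orientation'])@d; return np.array(c['eye']),d/np.linalg.norm(d)
def onz(c,u,v,z,fish=False):
    o,d=ray(c,u,v,fish); return o+d*(z-o[2])/d[2]
def tri(a,b):
    (o1,d1),(o2,d2)=a,b
    A=np.stack([d1,-d2],1); t=np.linalg.lstsq(A,o2-o1,rcond=None)[0]
    p,q=o1+t[0]*d1,o2+t[1]*d2; return (p+q)/2,np.linalg.norm(p-q)
E
python3 - <<'E'
from h import *
for n in ('scene','top','wrist'):
    c=snap(n,n+'0'); print(n,c['intrinsics'],c['eye'],c['orientation'])
s=r.sense(); print(s)
E
```

```text
pics
scene [[455.98320025   0.         257.92028271]
 [  0.         455.98320025 192.07462482]
 [  0.           0.           1.        ]] [ 1.55721172 -0.37475918  0.72061926] [[ 0.34721619  0.49710467 -0.79519046]
 [ 0.93756033 -0.16544476  0.30595533]
 [ 0.02053173 -0.85177167 -0.52351072]]
top [[462.54767737   0.         259.3257999 ]
 [  0.         462.54767737 193.20283494]
 [  0.           0.           1.        ]] [0.43307314 0.01956515 1.20179695] [[ 0.00474669 -0.99054719  0.13709022]
 [-0.99990373 -0.00648896 -0.01226487]
 [ 0.01303851 -0.1370188  -0.99048263]]
wrist [[297.31863964   0.         254.74954172]
 [  0.         297.31863964 191.19283484]
 [  0.           0.           1.        ]] [0.16578467 0.53173244 0.38353799] [[ 4.40591388e-01  8.49581753e-01  2.89982885e-01]
 [ 8.97707481e-01 -4.16715077e-01 -1.43072788e-01]
 [-7.11789988e-04  3.23356443e-01 -9.46276970e-01]]
{'time_s': 0.15, 'joint_positions': array([ 5.14901239e+01,  2.18315131e+01,  7.43716498e+01,  1.53227084e-03,
        8.38562051e+01, -1.23366159e+01]), 'qd': array([ 0.12201578, -0.03644689, -0.10777948,  0.00626768, -0.07292079,
        0.01462014]), 'effort': array([ 1.98449809e-03, -4.38084447e+01, -2.24614495e+01,  7.13438261e-02,
        3.44018696e-02, -1.01617118e-04]), 'ee_pos': array([0.24247182, 0.4934414 , 0.23830373]), 'ee_rot': array([[ 4.41089303e-01, -6.65974150e-04, -8.97462970e-01],
       [ 8.97462653e-01, -7.94244181e-04,  4.41089737e-01],
       [-1.00655910e-03, -9.99999463e-01,  2.47354315e-04]]), 'force': array([ 1.09111086, -0.58067945, -0.85850591]), 'ft_torque': array([ 0.0091235 , -0.03016014,  0.01229614]), 'gripper_width': 0.08796432805179054}
```

View pics/top0.png

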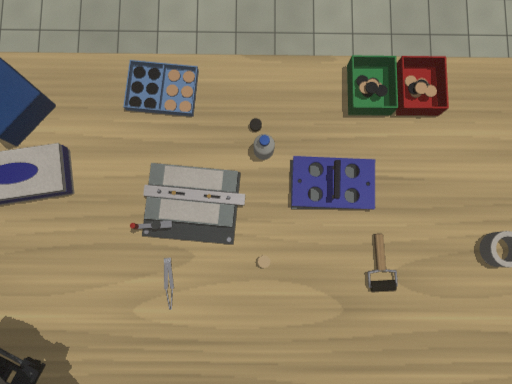

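View pics/scene0.png

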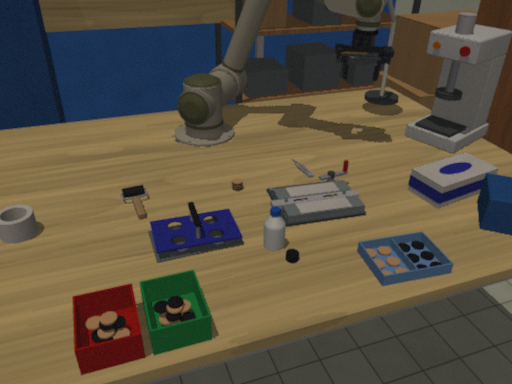

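View pics/wrist0.png

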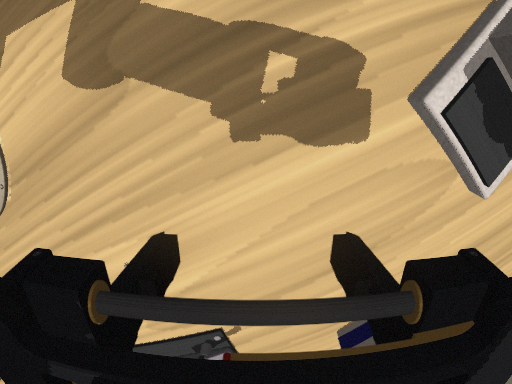

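Top view: template on its rest around (333,183), fixture at (192,203), red knob at (133,226), bottle at (264,146). Enlarging it for accurate picks.

```bash
python3 - <<'E'
from h import *
c=load('top0')['pixels']
cv2.imwrite('pics/topfix.png',cv2.resize(c[155:250,120:255],None,fx=5.9,fy=5.9,interpolation=cv2.INTER_CUBIC))
cv2.imwrite('pics/toptem.png',cv2.resize(c[145:220,280:385],None,fx=7,fy=7,interpolation=cv2.INTER_CUBIC))
c=load('scene0')['pixels']
cv2.imwrite('pics/scfix.png',cv2.resize(c[150:230,260:370],None,fx=7,fy=7,interpolation=cv2.INTER_CUBIC))
E
```

```text
(no output)
```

View pics/topfix.png

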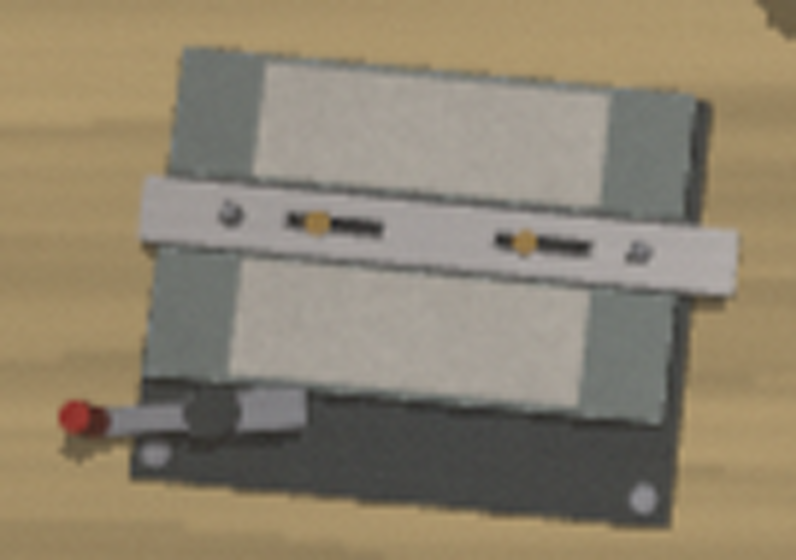

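View pics/toptem.png

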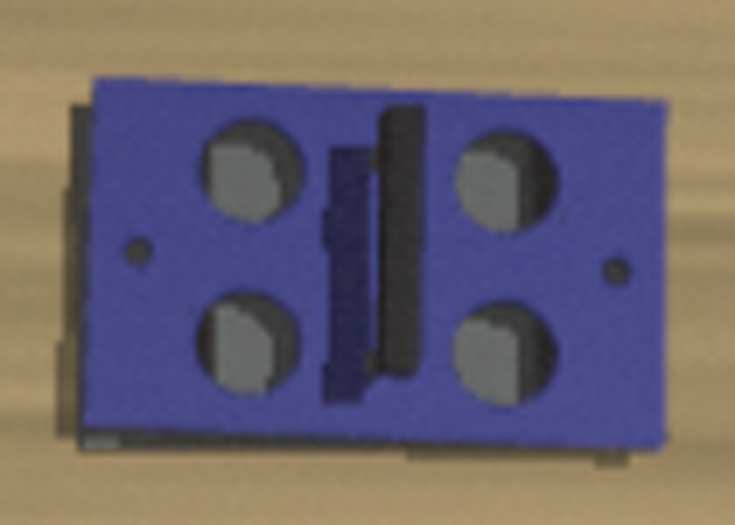

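View pics/scfix.png

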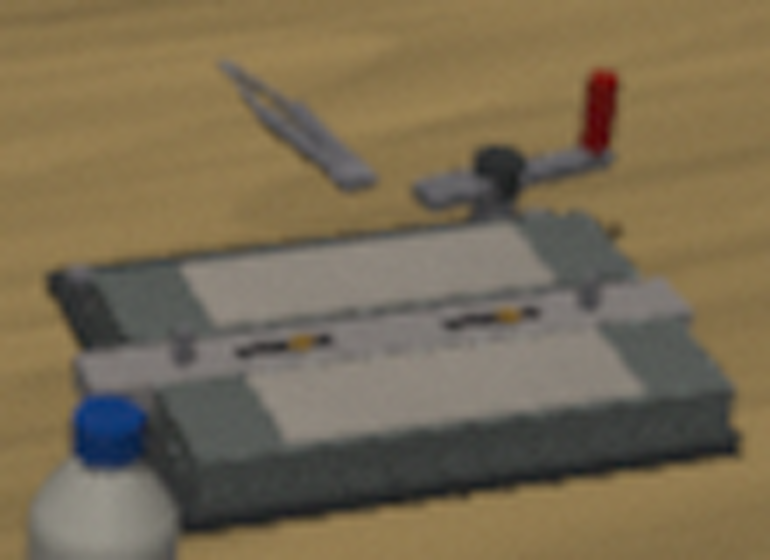

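```bash
python3 - <<'E'
from h import *
c=load('top0'); S=load('scene0')
f=lambda U,V,s,u0,v0:((U+.5)/s-.5+u0,(V+.5)/s-.5+v0)
T=lambda U,V:f(U,V,7,280,145); F=lambda U,V:f(U,V,5.9,120,155); G=lambda U,V:f(U,V,7,260,150)
print('template'); 
P={}
for n,p in dict(tl=(93,78),tr=(667,100),br=(664,450),bl=(82,430),h1=(138,251),h2=(617,271),w1=(251,172),w2=(505,182),w3=(249,343),w4=(505,353)).items():
    P[n]=onz(c,*T(*p),.031); print(n,P[n].round(4))
for n in (('tl','br'),('tr','bl'),('h1','h2'),('w1','w4'),('w2','w3')): print(n,((P[n[0]]+P[n[1]])/2).round(4))
d=P['h1']-P['h2']; print('ang',np.degrees(np.arctan2(d[1],d[0])),np.linalg.norm(d))
h=[onz(c,*T(*p),.083-.026) for p in [(401,105),(399,377)]]
h=[onz(c,*T(*p),.083) for p in [(403,105),(399,377)]];print('handle',h,(h[0]+h[1])/2)
print('fixture')
Q={n:onz(c,*F(*p),.034) for n,p in dict(tl=(183,46),tr=(700,95),br=(663,422),bl=(143,378)).items()}
for n in Q: print(n,Q[n].round(4))
m=sum(Q.values())/4; print('center',m)
for a,b in (('tl','tr'),('bl','br'),('tl','bl'),('tr','br')):
    d=Q[a]-Q[b]; print(a,b,np.degrees(np.arctan2(d[1],d[0])),np.linalg.norm(d))
for z in (.041,): 
  p=[onz(c,*F(*q),z) for q in [(231,213),(638,251)]]; d=p[0]-p[1]; print('pins',p,(p[0]+p[1])/2,np.linalg.norm(d),np.degrees(np.arctan2(d[1],d[0])))
print('pin tri',tri(ray(c,*F(231,213)),ray(S,*G(590,294))),tri(ray(c,*F(638,251)),ray(S,*G(182,345))))
print('knob tri top', tri(ray(c,*F(75,416)),ray(S,*G(603,76))))
print('bed corner tri', tri(ray(c,*F(183,46)),ray(S,*G(735,388))),tri(ray(c,*F(700,95)),ray(S,*G(190,462))))
E
```

```text
template
tl [ 0.6936 -0.0812  0.031 ]
tr [ 0.6869 -0.2938  0.031 ]
br [ 0.5567 -0.2889  0.031 ]
bl [ 0.5627 -0.0765  0.031 ]
h1 [ 0.6289 -0.0974  0.031 ]
h2 [ 0.6227 -0.2735  0.031 ]
w1 [ 0.6587 -0.1393  0.031 ]
w2 [ 0.6556 -0.233   0.031 ]
w3 [ 0.5951 -0.1378  0.031 ]
w4 [ 0.592  -0.2316  0.031 ]
('tl', 'br') [ 0.6252 -0.185   0.031 ]
('tr', 'bl') [ 0.6248 -0.1852  0.031 ]
('h1', 'h2') [ 0.6258 -0.1855  0.031 ]
('w1', 'w4') [ 0.6254 -0.1854  0.031 ]
('w2', 'w3') [ 0.6254 -0.1854  0.031 ]
ang 87.9750788043882 0.17620404646868976
handle [array([ 0.6731231, -0.1862941,  0.083    ]), array([ 0.57626872, -0.18311685,  0.083     ])] [ 0.62469591 -0.18470547  0.083     ]
fixture
tl [0.6727 0.2843 0.034 ]
tr [0.6526 0.0595 0.034 ]
br [0.5105 0.0737 0.034 ]
bl [0.528  0.2961 0.034 ]
center [0.5909513  0.17840785 0.034     ]
tl tr 84.90957949060252 0.22574122464180263
bl br 85.48627990857797 0.22300999127936572
tl bl -4.629430924036021 0.14513496994789127
tr br -5.7218817697824305 0.1428943212549243
pins [array([0.59849283, 0.25956151, 0.041     ]), array([0.58319588, 0.08506165, 0.041     ])] [0.59084436 0.17231158 0.041     ] 0.17516905538739444 84.99016582487208
pin tri (array([0.59851858, 0.25949562, 0.0396822 ]), np.float64(0.0007282662284170978)) (array([0.58287539, 0.08419514, 0.04070237]), np.float64(0.001897375224358414))
knob tri top (array([0.50797386, 0.31029537, 0.08730823]), np.float64(0.0002619502131906268))
bed corner tri (array([0.67239888, 0.28385977, 0.03431323]), np.float64(0.0008911487065017426)) (array([0.65200028, 0.05834791, 0.03499913]), np.float64(0.0023905349553391105))
```

```bash
python3 - <<'E'
from h import *
c=load('scene0')['pixels']
cv2.imwrite('pics/sctem.png',cv2.resize(c[190:265,140:255],None,fx=6.9,fy=6.9,interpolation=cv2.INTER_CUBIC))
E
```

```text
(no output)
```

View pics/sctem.png

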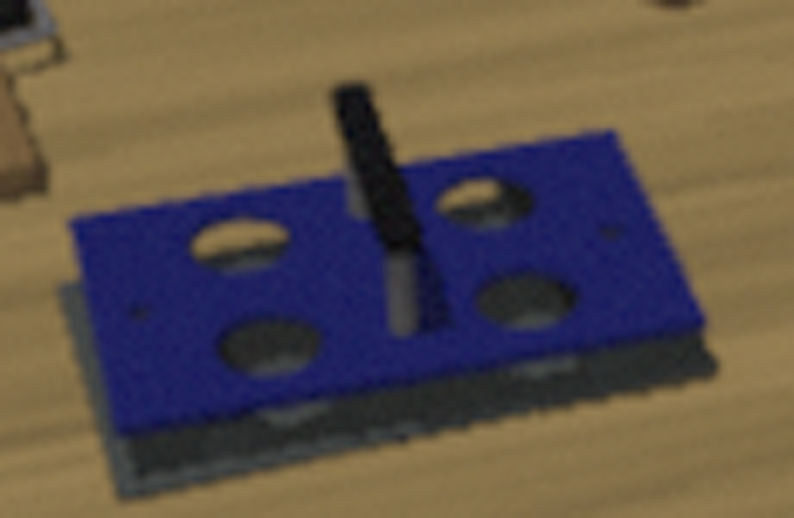

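Template: centre ≈ (0.6254, −0.1853), y‑axis at 88.0°. Pins: middle ≈ (0.591, 0.172), line at 85.0°, triangulated heights agree. Moving over the handle.

Emit:
step_arm([
  [0,0,0,-8],
  [0,0,0,-8],
  [0,0,0,-8],
  [-0.048,0,-0.029,0],
  [-0.048,0,-0.029,0],
  [-0.048,0,-0.029,0],
  [-0.048,0,-0.029,0],
  [-0.048,0,-0.029,0],
  [-0.048,0,-0.029,0],
  [-0.048,0,-0.029,0],
  [-0.048,0,-0.029,0],
  [-0.048,0,-0.029,0],
], jaw=0.07)

```text
time_s: 1.65
ee_pos: [0.4988, 0.0443, 0.2366]
ee_rot: [[0.017, -0.003, -1.0], [1.0, -0.003, 0.017], [-0.003, -1.0, 0.003]]
force: [0.8, 0.5, -1.1]
gripper_width: 0.0698
```

```bash
cat >> h.py <<'E'
def tool(target,ang=None):
    s=r.sense(); R=np.array(s['ee_rot']); d=R.T@(np.array(target)-s['ee_pos'])
    a=np.degrees(np.arctan2(R[1,0],R[0,0]))
    print('pos',s['ee_pos'].round(4),'ang',a.round(2),'down',R[:,1].round(4),'d_tool mm',(d*1000).round(1),'turn',None if ang is None else round(a-ang,2),'F',s['force'].round(1),'M',s['ft_torque'].round(2),'w',round(s['gripper_width'],4),'t',s['time_s'])
E
python3 -c "
from h import *
tool([.6254,-.1853,.17],88)"
```

```text
pos [0.4988 0.0443 0.2366] ang 89.03 down [-0.0031 -0.0027 -1.    ] d_tool mm [-227.2   66.8 -130.7] turn 1.03 F [ 0.8  0.5 -1.1] M [ 0.02 -0.03 -0.05] w 0.0698 t 1.65
```

Emit:
step_arm([
  [-0.046,0.005,-0.026,1.0],
  [-0.046,0.005,-0.026,0],
  [-0.046,0.005,-0.026,0],
  [-0.046,0.016,-0.026,0],
  [-0.043,0.036,-0.026,0],
  [0,0,0,0],
  [0,0,0,0],
])

```text
time_s: 2.52
ee_pos: [0.6244, -0.1978, 0.1661]
ee_rot: [[0.04, -0.005, -0.999], [0.999, -0.001, 0.04], [-0.001, -1.0, 0.005]]
force: [0.1, -0.2, 0.1]
gripper_width: 0.07
```

```bash
python3 -c "
from h import *
tool([.6254,-.1853,.17],88)
c=snap('wrist','w1'); print(c['eye'],c['orientation']); tool([.6254,-.1853,.17],88)"
```

```text
pos [ 0.6244 -0.1978  0.1661] ang 87.73 down [-0.0048 -0.0011 -1.    ] d_tool mm [12.5 -3.9 -0.5] turn -0.27 F [ 0.1 -0.2  0.1] M [ 0.01 -0.02  0.01] w 0.07 t 2.525
[ 0.53972433 -0.19336625  0.31182615] [[ 3.90348172e-02  9.46934140e-01  3.19048614e-01]
 [ 9.99237480e-01 -3.67162476e-02 -1.32806846e-02]
 [-8.61665732e-04  3.19323742e-01 -9.47645295e-01]]
pos [ 0.6242 -0.1976  0.1659] ang 87.74 down [-0.0053 -0.001  -1.    ] d_tool mm [12.3 -4.1 -0.7] turn -0.26 F [ 0.3  0.2 -0.7] M [ 0.01 -0.05  0.  ] w 0.0701 t 2.575
```

View pics/w1.png

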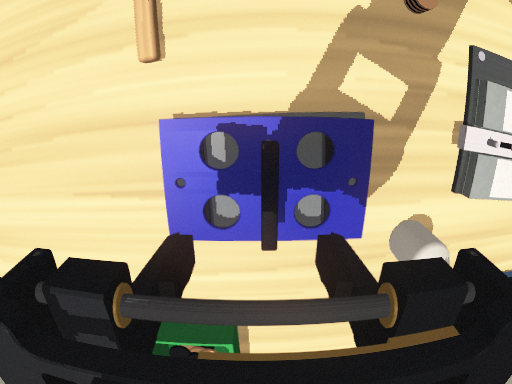

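Wrist view: template whole in sight, pin holes at about (180,183) and (352,182), handle bar at column 269. Measuring from it.

```bash
python3 - <<'E'
from h import *
c=load('w1'); im=c['pixels'].astype(float)
def blob(u0,v0,n=8):
    p=im[v0-n:v0+n+1,u0-n:u0+n+1,0]; bg=np.median(p); w=np.clip(bg*0.75-p,0,None)
    y,x=np.mgrid[v0-n:v0+n+1,u0-n:u0+n+1]; return (w*x).sum()/w.sum(),(w*y).sum()/w.sum()
a,b=blob(180,183),blob(352,182); print(a,b)
A,B=onz(c,*a,.031,True),onz(c,*b,.031,True); d=B-A
print(A,B,(A+B)/2,np.linalg.norm(d),np.degrees(np.arctan2(d[1],d[0])))
h=[onz(c,*p,.083,True) for p in [(269.5,141),(269.5,250)]]; print(h)
# heights from two views
t=load('top0'); f=lambda U,V:((U+.5)/7-.5+280,(V+.5)/7-.5+145)
print(tri(ray(c,*b,True),ray(t,*f(138,251))),tri(ray(c,*a,True),ray(t,*f(617,271))))
print(tri(ray(c,269.5,250,True),ray(t,*f(403,105))),tri(ray(c,269.5,141,True),ray(t,*f(399,377))))
E
```

```text
(np.float64(179.84031553139323), np.float64(182.44504850229185)) (np.float64(355.1758620689655), np.float64(181.55862068965519))
[ 0.62204001 -0.27244039  0.031     ] [ 0.62784805 -0.09405088  0.031     ] [ 0.62494403 -0.18324564  0.031     ] 0.17848403475327637 88.13520968473796
[array([ 0.57613777, -0.18353097,  0.083     ]), array([ 0.67203894, -0.18569399,  0.083     ])]
(array([ 0.62690952, -0.09647027,  0.03717067]), np.float64(0.002008895557606054)) (array([ 0.62376143, -0.27460079,  0.02487925]), np.float64(0.0008656016833715246))
(array([ 0.67311197, -0.18607562,  0.08172202]), np.float64(0.0010349991683146432)) (array([ 0.57647531, -0.1834542 ,  0.08110546]), np.float64(7.189053494590812e-05))
```

Emit:
step_arm([
  [0.0125,0.0,-0.0008,-0.3],
  [0.0,0.03,0,0],
  [0.0,0.03,0,0],
  [0.0,0.028,0,0],
  [0,0.0,0,0],
  [0,0,0,0],
])

```text
time_s: 3.32
ee_pos: [0.6271, -0.1764, 0.0843]
ee_rot: [[0.025, 0.005, -1.0], [1.0, -0.005, 0.025], [-0.005, -1.0, -0.005]]
force: [0.6, -0.1, 0.8]
gripper_width: 0.0702
```

```bash
python3 -c "
from h import *
tool([.6254,-.1853,.057],88)"
```

```text
pos [ 0.6271 -0.1764  0.0843] ang 88.57 down [ 0.0053 -0.0052 -1.    ] d_tool mm [-8.8 27.3  1.6] turn 0.57 F [ 0.6 -0.1  0.8] M [0.04 0.   0.03] w 0.0702 t 3.325
```

Emit:
step_arm([
  [-0.009,0.006,0.0015,0.5],
  [0,0.011,0,0],
  [0,0.01,0,0],
  [0,0,0,0],
  [0,0,0,0],
])

```text
time_s: 3.95
ee_pos: [0.6261, -0.1863, 0.0578]
ee_rot: [[0.034, 0.008, -0.999], [0.999, -0.007, 0.034], [-0.006, -1.0, -0.009]]
force: [-0.0, 0.0, 0.0]
gripper_width: 0.0699
```

```bash
python3 -c "
from h import *
tool([.6254,-.1853,.057],88)"
```

```text
pos [ 0.6261 -0.1863  0.0578] ang 88.03 down [ 0.0085 -0.0067 -0.9999] d_tool mm [1.  0.8 0.8] turn 0.03 F [-0.  0.  0.] M [ 0.01  0.04 -0.  ] w 0.0699 t 3.95
```

Emit:
step_arm([
  [0,0.0005,0,0],
  [0,0,0,0],
  [0,0,0,0],
  [0,0,0,0],
  [0,0,0,0],
  [0,0,0,0],
], jaw=0.0, newtons=35)

```text
time_s: 4.7
ee_pos: [0.6265, -0.1863, 0.058]
ee_rot: [[0.034, 0.01, -0.999], [0.999, -0.007, 0.034], [-0.007, -1.0, -0.01]]
force: [1.0, -0.2, 0.2]
gripper_width: 0.0136
```

```bash
python3 -c "
from h import *
tool([.6254,-.1853,.057],88)"
```

```text
pos [ 0.6265 -0.1863  0.058 ] ang 88.04 down [ 0.0096 -0.0072 -0.9999] d_tool mm [1.  1.  1.1] turn 0.04 F [ 1.  -0.2  0.2] M [ 0.03 -0.05 -0.02] w 0.0136 t 4.7
```

Emit:
step_arm([
  [0,-0.008,0,0],
  [0,-0.02,0,0],
  [0,-0.025,0,0],
  [0,-0.025,0,0],
  [0,-0.025,0,0],
  [0,-0.015,0,0],
  [0,0,0,0],
  [0,0,0,0],
])

```text
time_s: 5.7
ee_pos: [0.6238, -0.1847, 0.1784]
ee_rot: [[0.034, 0.004, -0.999], [0.999, -0.004, 0.034], [-0.004, -1.0, -0.004]]
force: [0.2, -0.4, -2.7]
gripper_width: 0.0139
```

```bash
python3 -c "
from h import *
tool([.591,.1723,.170],85)
snap('wrist','w2')
snap('top','t2')
snap('scene','s2')
t=load('top0'); print(onz(t,264,141,.11),onz(t,264,152,.08))
"
```

```text
pos [ 0.6238 -0.1847  0.1784] ang 88.04 down [ 0.0036 -0.0042 -1.    ] d_tool mm [355.7   6.7  45. ] turn 3.04 F [ 0.2 -0.4 -2.7] M [0.03 0.06 0.04] w 0.0139 t 5.7
[ 0.71185599 -0.00466647  0.11      ] [ 0.69154599 -0.00542634  0.08      ]
```

View pics/w2.png

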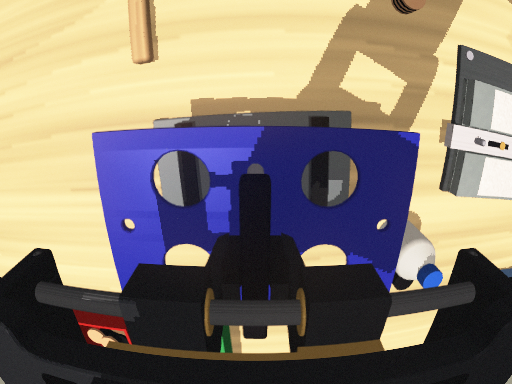

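View pics/s2.png

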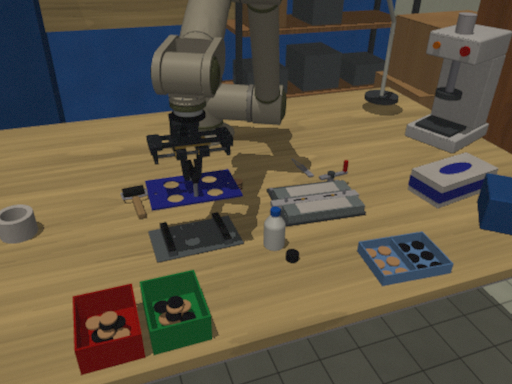

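Template held level and clear (holes at (128,224) and (382,225)). Carrying it above the bottle's height to over the pins.

Emit:
step_arm([
  [0.02,0,0.0025,0],
  [0.035,0,0.005,1],
  [0.042,0,0.005,1],
  [0.042,0,0.0055,1],
  [0.042,0,0.0055,0],
  [0.042,0,0.0055,0],
  [0.042,0,0.0055,0],
  [0.035,0,0.005,0],
  [0.02,0,0.0025,0],
  [0.01,0,0,0],
  [0,0,0,0],
  [0,0,0,0],
])

```text
time_s: 7.35
ee_pos: [0.5985, 0.1689, 0.1741]
ee_rot: [[0.084, -0.003, -0.996], [0.997, -0.001, 0.084], [-0.001, -1.0, 0.003]]
force: [0.4, 0.0, -2.5]
gripper_width: 0.0136
```

```bash
python3 -c "
from h import *
tool([.591,.1723,.120],85)
"
```

```text
pos [0.5985 0.1689 0.1741] ang 85.21 down [-3.3e-03 -6.0e-04 -1.0e+00] d_tool mm [ 2.8 54.2  7.6] turn 0.21 F [ 0.4  0.  -2.5] M [-0.01  0.   -0.02] w 0.0136 t 7.35
```

Emit:
step_arm([
  [0.003,0.015,0.0076,0.2],
  [0,0.025,0,0],
  [0,0.025,0,0],
  [0,0.01,0,0],
  [0,0,0,0],
  [0,0,0,0],
])

```text
time_s: 8.1
ee_pos: [0.5926, 0.1682, 0.0992]
ee_rot: [[0.093, 0.001, -0.996], [0.996, -0.001, 0.093], [-0.001, -1.0, -0.001]]
force: [-0.0, 0.6, -2.7]
gripper_width: 0.0136
```

```bash
python3 -c "
from h import *
tool([.591,.1723,.092],85)
snap('wrist','w3')
c=snap('top','t3')['pixels']
cv2.imwrite('pics/t3c.png',cv2.resize(c[150:250,120:255],None,fx=5.9,fy=5.9,interpolation=cv2.INTER_CUBIC))
c=snap('scene','s3')['pixels']
cv2.imwrite('pics/s3c.png',cv2.resize(c[120:240,240:380],None,fx=5,fy=5,interpolation=cv2.INTER_CUBIC))
"
```

```text
pos [0.5926 0.1682 0.0992] ang 84.65 down [ 5.e-04 -1.e-03 -1.e+00] d_tool mm [3.9 7.2 1.9] turn -0.35 F [-0.   0.6 -2.7] M [ 0.04 -0.01  0.04] w 0.0136 t 8.1
```

View pics/w3.png

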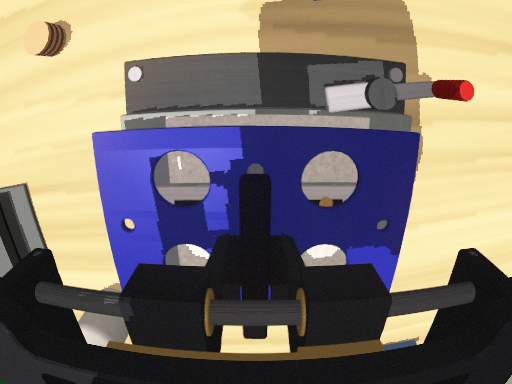

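View pics/t3c.png

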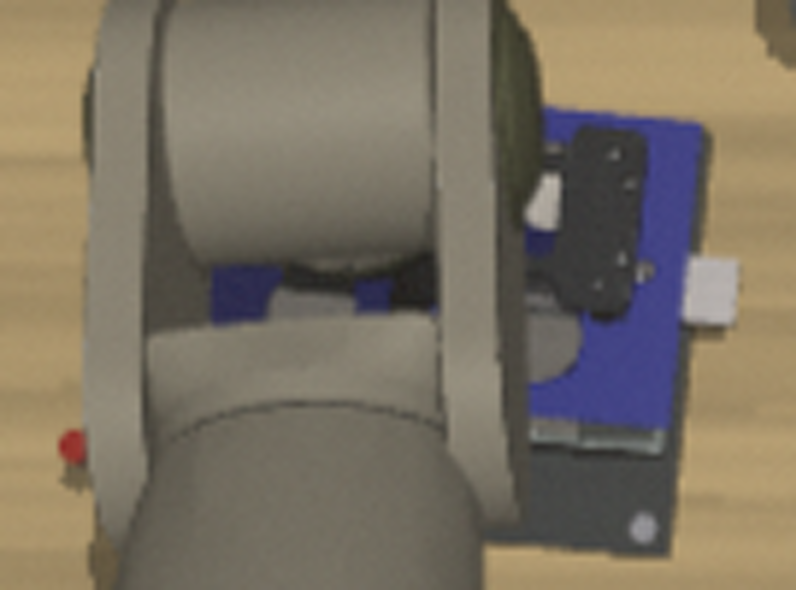

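View pics/s3c.png

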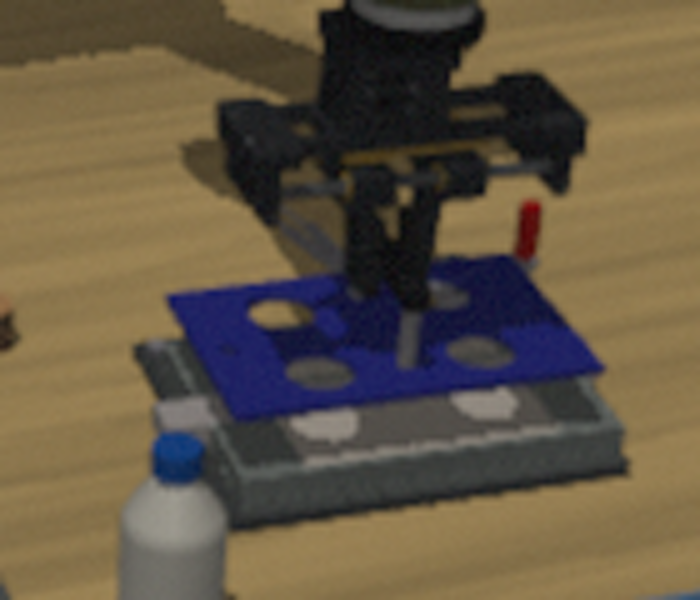

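```bash
python3 - <<'E'
from h import *
for f,tcp,ang,z in (('w2',(.6238,-.1847,.1784),88.04,None),('w3',(.5926,.1682,.0992),84.65,None)):
    c=load(f); im=c['pixels'].astype(int)
    out=[]
    for u0,v0 in ((128,224),(382,225)):
        n=10; p=im[v0-n:v0+n+1,u0-n:u0+n+1]; 
        sat=p[...,0]-p[...,2]; bg=np.median(sat); w=np.clip(bg*.6-sat,0,None).astype(float)
        y,x=np.mgrid[v0-n:v0+n+1,u0-n:u0+n+1]; q=((w*x).sum()/w.sum(),(w*y).sum()/w.sum())
        out.append(onz(c,*q,tcp[2]-.027,True)); print(q)
    A,B=out; d=B-A; m=(A+B)/2; a=np.radians(ang); ex=np.array([np.cos(a),np.sin(a)]); ez=np.array([-np.sin(a),np.cos(a)])
    print(f,A.round(4),B.round(4),np.linalg.norm(d),np.degrees(np.arctan2(d[1],d[0])),'off tool x,z mm',1000*ex@(m[:2]-tcp[:2]),1000*ez@(m[:2]-tcp[:2]))
E
```

```text
(np.float64(128.7292353015712), np.float64(223.74100354789655))
(np.float64(381.1252509142904), np.float64(223.56031567080038))
w2 [ 0.6182 -0.2699  0.1514] [ 0.6235 -0.0978  0.1514] 0.17216278180315572 88.21626242158476 off tool x,z mm 0.7878386753322686 2.9713974698438146
(np.float64(128.64572157529767), np.float64(223.79832853591523))
(np.float64(381.6798751526666), np.float64(224.0099742163116))
w3 [0.5817 0.0837 0.0722] [0.5978 0.2557 0.0722] 0.1727030532496611 84.63639960795967 off tool x,z mm 1.2439471282638535 3.006890535854182
```

```bash
python3 -c "
from h import *
tool([.5925,.1715,.086],85)
"
```

```text
pos [0.5924 0.1684 0.099 ] ang 84.67 down [ 4.e-04 -1.e-03 -1.e+00] d_tool mm [ 3.1 13.   0.2] turn -0.33 F [-0.1  0.3 -3. ] M [ 0.08 -0.    0.01] w 0.0135 t 8.25
```

Emit:
step_arm([
  [0.0032,0.007,0.0004,-0.35],
  [0,0.006,0,0],
  [0,0,0,0],
  [0,0,0,0],
])

```text
time_s: 8.75
ee_pos: [0.5924, 0.1721, 0.0855]
ee_rot: [[0.086, 0.001, -0.996], [0.996, -0.001, 0.086], [-0.001, -1.0, -0.001]]
force: [-0.0, -0.5, -3.2]
gripper_width: 0.0133
```

```bash
python3 -c "
from h import *
tool([.5925,.1715,.086],85)
c=snap('wrist','w4')['pixels']
a=cv2.resize(c[194:254,98:158],None,fx=6.5,fy=6.5,interpolation=cv2.INTER_CUBIC);b=cv2.resize(c[194:254,352:412],None,fx=6.5,fy=6.5,interpolation=cv2.INTER_CUBIC)
o=np.clip(np.hstack([a,b]).astype(float)*2,0,255).astype(np.uint8)
cv2.imwrite('pics/w4c.png',o)
"
```

```text
pos [0.5924 0.1721 0.0855] ang 85.07 down [ 1.e-03 -8.e-04 -1.e+00] d_tool mm [-0.6 -0.5 -0.2] turn 0.07 F [-0.  -0.5 -3.2] M [ 0.01 -0.    0.02] w 0.0133 t 8.75
```

View pics/w4c.png

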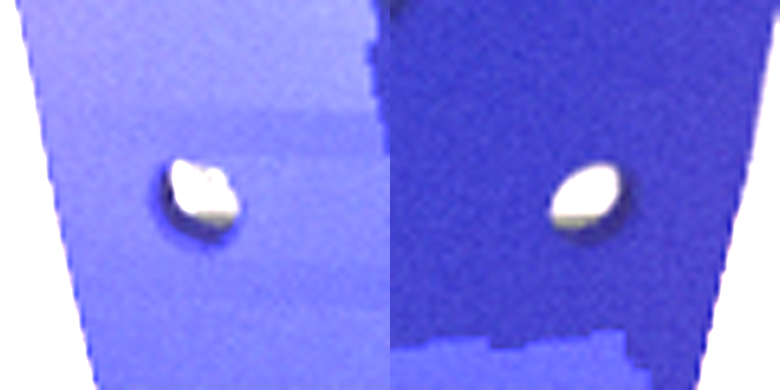

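```bash
python3 -c "
from h import *
c=load('w4')['pixels']
a=cv2.resize(c[209:239,113:143],None,fx=13,fy=13,interpolation=cv2.INTER_CUBIC);b=cv2.resize(c[209:239,367:397],None,fx=13,fy=13,interpolation=cv2.INTER_CUBIC)
cv2.imwrite('pics/w4d.png',np.hstack([a,b]))
"
```

```text
(no output)
```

View pics/w4d.png

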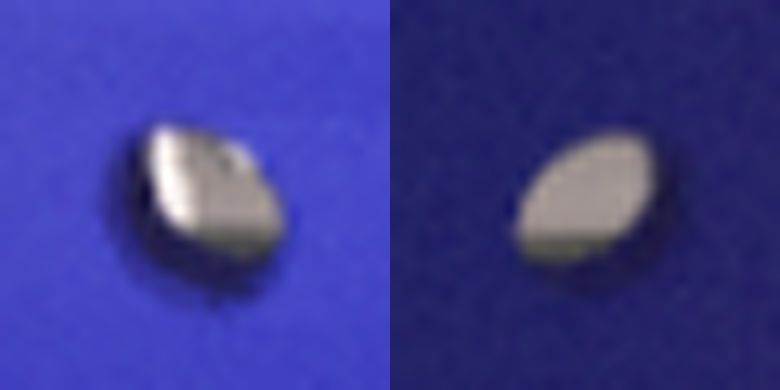

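Emit:
step_arm([
  [-0.0006,0.002,0,0],
  [0,0.0025,0,0],
  [0,0.0,0,0],
])

```text
time_s: 9.18
ee_pos: [0.5923, 0.1714, 0.0808]
ee_rot: [[0.086, 0.001, -0.996], [0.996, -0.001, 0.086], [-0.001, -1.0, -0.001]]
force: [0.1, 0.3, -1.6]
gripper_width: 0.0135
```

```bash
python3 -c "
from h import *
tool([.5925,.1715,.079],85)
"
```

```text
pos [0.5923 0.1714 0.0808] ang 85.06 down [ 1.2e-03 -8.0e-04 -1.0e+00] d_tool mm [ 0.1  1.8 -0.2] turn 0.06 F [ 0.1  0.3 -1.6] M [ 0.07  0.04 -0.02] w 0.0135 t 9.175
```

Emit:
step_arm([
  [0,0.001,0,0],
  [0,0.0,0,0],
])

```text
time_s: 9.43
ee_pos: [0.5924, 0.1714, 0.0798]
ee_rot: [[0.086, 0.001, -0.996], [0.996, -0.001, 0.086], [-0.001, -1.0, -0.001]]
force: [-0.1, 0.2, -2.5]
gripper_width: 0.013
```

Emit:
step_arm([
  [0,0.001,0,0],
  [0,0.0,0,0],
])

```text
time_s: 9.68
ee_pos: [0.5924, 0.1714, 0.0788]
ee_rot: [[0.086, 0.001, -0.996], [0.996, -0.001, 0.086], [-0.001, -1.0, -0.002]]
force: [-0.1, -0.2, -3.5]
gripper_width: 0.0133
```

```bash
python3 -c "
from h import *
tool([.5925,.1715,.079],85)
c=snap('wrist','w5')['pixels']
a=cv2.resize(c[209:239,113:143],None,fx=13,fy=13,interpolation=cv2.INTER_CUBIC);b=cv2.resize(c[209:239,367:397],None,fx=13,fy=13,interpolation=cv2.INTER_CUBIC)
cv2.imwrite('pics/w5d.png',np.hstack([a,b]))
"
```

```text
pos [0.5924 0.1714 0.0788] ang 85.06 down [ 1.5e-03 -9.0e-04 -1.0e+00] d_tool mm [ 0.1 -0.2 -0.1] turn 0.06 F [-0.1 -0.2 -3.5] M [-0.01 -0.01 -0.  ] w 0.0133 t 9.675
```

View pics/w5d.png

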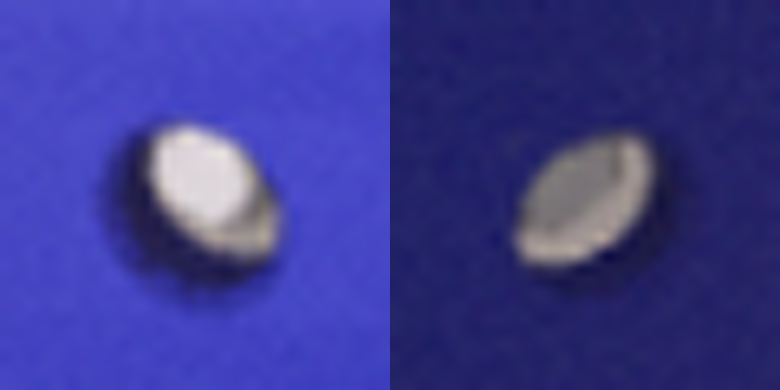

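Both pins now show through the holes (bright disc left, grey disc right), no contact yet. Continuing down gently.

Emit:
step_arm([
  [0,0.001,0,0],
  [0,0.0,0,0],
])

```text
time_s: 9.98
ee_pos: [0.5924, 0.1713, 0.0778]
ee_rot: [[0.086, 0.001, -0.996], [0.996, -0.001, 0.086], [-0.001, -1.0, -0.001]]
force: [-0.9, -0.1, -2.7]
gripper_width: 0.0136
```

Emit:
step_arm([
  [0,0.001,0,0],
  [0,0.0,0,0],
])

```text
time_s: 10.22
ee_pos: [0.5923, 0.1713, 0.0767]
ee_rot: [[0.086, 0.001, -0.996], [0.996, -0.001, 0.086], [-0.001, -1.0, -0.001]]
force: [0.2, -0.4, -3.5]
gripper_width: 0.0137
```

```bash
python3 -c "
from h import *
tool([.5925,.1715,.079],85)
c=snap('wrist','w6')['pixels']
a=cv2.resize(c[209:239,113:143],None,fx=13,fy=13,interpolation=cv2.INTER_CUBIC);b=cv2.resize(c[209:239,367:397],None,fx=13,fy=13,interpolation=cv2.INTER_CUBIC)
cv2.imwrite('pics/w6d.png',np.hstack([a,b]))
"
```

```text
pos [0.5923 0.1713 0.0767] ang 85.06 down [ 0.001  -0.0011 -1.    ] d_tool mm [ 0.2 -2.3 -0.2] turn 0.06 F [ 0.2 -0.4 -3.5] M [-0.02  0.1  -0.04] w 0.0137 t 10.225
```

View pics/w6d.png

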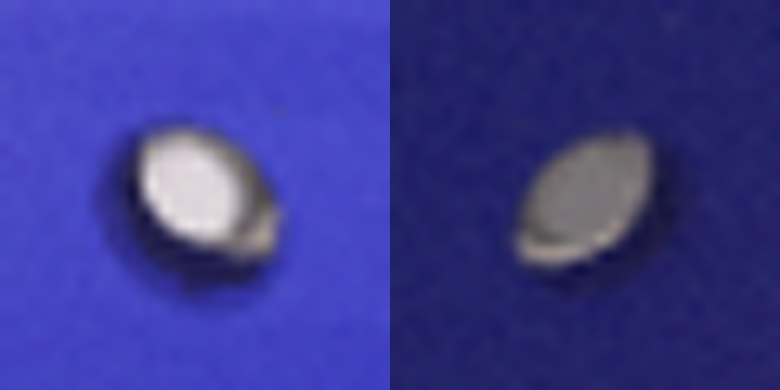

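Emit:
step_arm([
  [0,0.001,0,0],
  [0,0.0,0,0],
])

```text
time_s: 10.52
ee_pos: [0.5923, 0.1713, 0.0757]
ee_rot: [[0.086, 0.001, -0.996], [0.996, -0.001, 0.086], [-0.001, -1.0, -0.001]]
force: [-0.5, 0.1, -3.3]
gripper_width: 0.0136
```

Emit:
step_arm([
  [0,0.001,0,0],
  [0,0.0,0,0],
])

```text
time_s: 10.78
ee_pos: [0.5923, 0.1713, 0.0746]
ee_rot: [[0.086, 0.001, -0.996], [0.996, -0.001, 0.086], [-0.001, -1.0, -0.001]]
force: [0.1, -1.0, -1.9]
gripper_width: 0.0136
```

Emit:
step_arm([
  [0,0.001,0,0],
  [0,0.0,0,0],
])

```text
time_s: 11.02
ee_pos: [0.5922, 0.1713, 0.0735]
ee_rot: [[0.086, 0.001, -0.996], [0.996, -0.001, 0.086], [-0.001, -1.0, -0.001]]
force: [-0.7, -1.3, -1.7]
gripper_width: 0.0135
```

```bash
python3 -c "
from h import *
tool([.5925,.1715,.079],85)
c=snap('wrist','w7')['pixels']
a=cv2.resize(c[209:239,113:143],None,fx=13,fy=13,interpolation=cv2.INTER_CUBIC);b=cv2.resize(c[209:239,367:397],None,fx=13,fy=13,interpolation=cv2.INTER_CUBIC)
cv2.imwrite('pics/w7d.png',np.hstack([a,b]))
"
```

```text
pos [0.5922 0.1713 0.0735] ang 85.06 down [ 0.001  -0.0011 -1.    ] d_tool mm [ 0.2 -5.5 -0.2] turn 0.06 F [-0.7 -1.3 -1.7] M [-0.05  0.12 -0.01] w 0.0135 t 11.025
```

View pics/w7d.png

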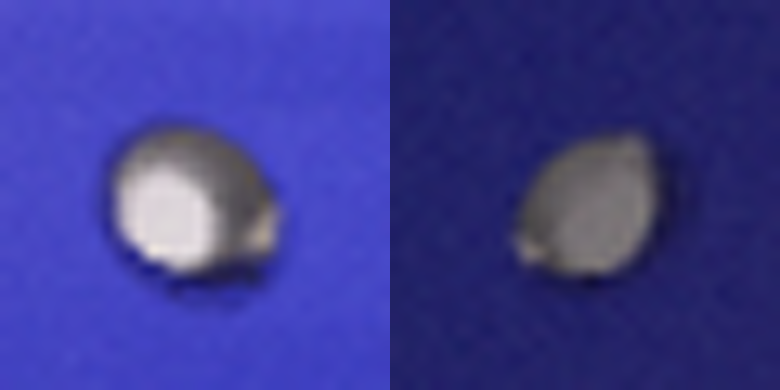

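Both pin tips are inside the holes; a small sideways force (−1.3 N in y) says the plate should move slightly toward −y. Following it while lowering.

Emit:
step_arm([
  [-0.0005,0.0,0,0],
  [0,0.001,0,0],
  [0,0,0,0],
])

```text
time_s: 11.45
ee_pos: [0.5923, 0.1708, 0.0726]
ee_rot: [[0.086, 0.001, -0.996], [0.996, -0.001, 0.086], [-0.001, -1.0, -0.002]]
force: [-0.1, -0.6, -2.8]
gripper_width: 0.0133
```

Emit:
step_arm([
  [0,0.001,0,0],
  [0,0.0,0,0],
])

```text
time_s: 11.7
ee_pos: [0.5924, 0.1709, 0.0715]
ee_rot: [[0.086, 0.001, -0.996], [0.996, -0.001, 0.086], [-0.001, -1.0, -0.002]]
force: [-1.1, -0.4, -3.9]
gripper_width: 0.0136
```

Emit:
step_arm([
  [0,0.001,0,0],
  [0,0.0,0,0],
])

```text
time_s: 11.95
ee_pos: [0.5923, 0.1708, 0.0704]
ee_rot: [[0.086, 0.001, -0.996], [0.996, -0.001, 0.086], [-0.001, -1.0, -0.001]]
force: [0.2, 0.2, -2.6]
gripper_width: 0.0134
```

```bash
python3 -c "
from h import *
tool([.5925,.1715,.066],85)
"
```

```text
pos [0.5923 0.1708 0.0704] ang 85.06 down [ 1.4e-03 -9.0e-04 -1.0e+00] d_tool mm [ 0.7  4.4 -0.1] turn 0.06 F [ 0.2  0.2 -2.6] M [-0.03  0.12 -0.03] w 0.0134 t 11.95
```

Sliding freely. Flush is expected near TCP z ≈ 0.066 (or a bit lower).

Emit:
step_arm([
  [0,0.001,0,0],
  [0,0.001,0,0],
  [0,0.0,0,0],
])

```text
time_s: 12.32
ee_pos: [0.5923, 0.1709, 0.0683]
ee_rot: [[0.086, 0.001, -0.996], [0.996, -0.001, 0.086], [-0.001, -1.0, -0.001]]
force: [0.5, -0.4, -2.4]
gripper_width: 0.0136
```

Emit:
step_arm([
  [0,0.001,0,0],
  [0,0.0,0,0],
])

```text
time_s: 12.58
ee_pos: [0.5924, 0.1708, 0.0672]
ee_rot: [[0.086, 0.001, -0.996], [0.996, -0.001, 0.086], [-0.001, -1.0, -0.001]]
force: [-0.3, 0.2, -3.6]
gripper_width: 0.0137
```

Emit:
step_arm([
  [0,0.0008,0,0],
  [0,0.0,0,0],
])

```text
time_s: 12.82
ee_pos: [0.5923, 0.1709, 0.0664]
ee_rot: [[0.086, 0.001, -0.996], [0.996, -0.001, 0.086], [-0.001, -1.0, -0.001]]
force: [-0.7, -0.5, -3.4]
gripper_width: 0.0134
```

```bash
python3 -c "
from h import *
tool([.5925,.1715,.066],85)
"
```

```text
pos [0.5923 0.1709 0.0664] ang 85.07 down [ 1.3e-03 -9.0e-04 -1.0e+00] d_tool mm [ 0.6  0.4 -0.2] turn 0.07 F [-0.7 -0.5 -3.4] M [-0.09  0.09 -0.02] w 0.0134 t 12.825
```

Emit:
step_arm([
  [0,0.0007,0,0],
  [0,0.0,0,0],
])

```text
time_s: 13.08
ee_pos: [0.592, 0.171, 0.066]
ee_rot: [[0.086, 0.001, -0.996], [0.996, -0.001, 0.086], [-0.001, -1.0, -0.001]]
force: [-0.2, -0.3, -1.7]
gripper_width: 0.0133
```

Emit:
step_arm([
  [0,0.0007,0,0],
  [0,0.0,0,0],
])

```text
time_s: 13.32
ee_pos: [0.5921, 0.1709, 0.0661]
ee_rot: [[0.086, 0.002, -0.996], [0.996, -0.001, 0.086], [-0.001, -1.0, -0.002]]
force: [-1.7, -0.3, -1.5]
gripper_width: 0.0135
```

```bash
python3 -c "
from h import *
tool([.5925,.1715,.066],85)
"
```

```text
pos [0.5921 0.1709 0.0661] ang 85.08 down [ 0.0016 -0.001  -1.    ] d_tool mm [ 0.6  0.1 -0.4] turn 0.08 F [-1.7 -0.3 -1.5] M [-0.02  0.12  0.  ] w 0.0135 t 13.325
```

It stopped at the expected seated height with light contact. Letting go.

Emit:
step_arm([
  [0,0,0,0],
  [0,0,0,0],
  [0,0,0,0],
  [0,0,0,0],
], jaw=0.05)

```text
time_s: 13.82
ee_pos: [0.5932, 0.1709, 0.0662]
ee_rot: [[0.086, 0.004, -0.996], [0.996, -0.001, 0.086], [-0.0, -1.0, -0.004]]
force: [0.2, -0.7, 0.1]
gripper_width: 0.0494
```

Emit:
step_arm([
  [0,-0.02,0,0],
  [0,-0.04,0,0],
  [0,-0.05,0,0],
  [0,-0.05,0,0],
  [0,0,0,0],
  [0,0,0,0],
])

```text
time_s: 14.58
ee_pos: [0.5922, 0.1709, 0.2297]
ee_rot: [[0.086, 0.002, -0.996], [0.996, -0.001, 0.086], [-0.001, -1.0, -0.002]]
force: [0.7, 0.3, -0.5]
gripper_width: 0.0499
```

```bash
python3 -c "
from h import *
tool([.5925,.1715,.066],85)
snap('wrist','w8'); c=snap('scene','s8')['pixels']
cv2.imwrite('pics/s8c.png',cv2.resize(c[140:240,240:380],None,fx=5.7,fy=5.7,interpolation=cv2.INTER_CUBIC))
"
```

```text
pos [0.5922 0.1709 0.2297] ang 85.05 down [ 2.e-03 -8.e-04 -1.e+00] d_tool mm [7.000e-01 1.637e+02 1.000e-01] turn 0.05 F [ 0.7  0.3 -0.5] M [ 0.08 -0.03  0.01] w 0.0499 t 14.575
```

View pics/w8.png

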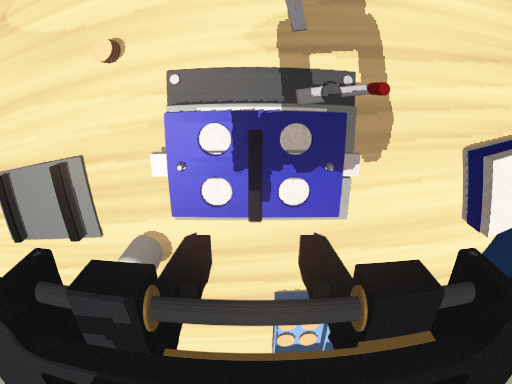

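View pics/s8c.png

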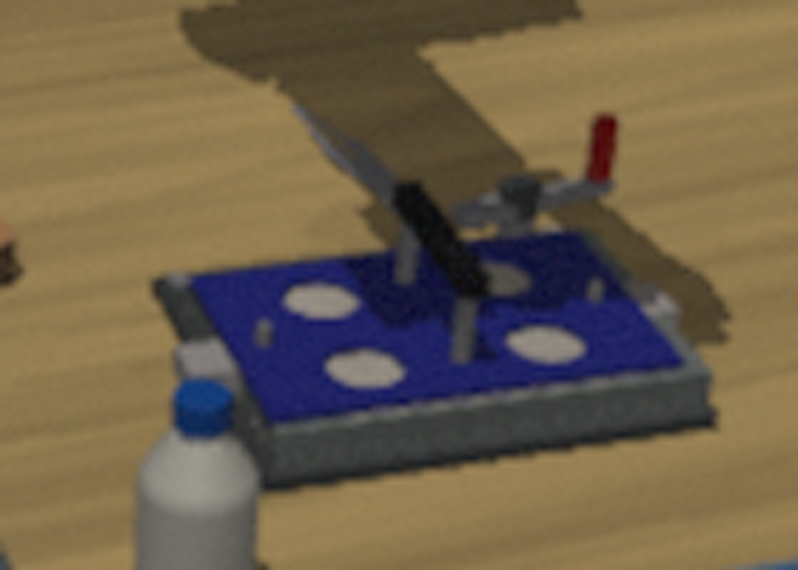

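Template lies flush with both pins protruding; clamp still open, red knob at (385,89) in the wrist view. Measuring knob and clamp axis.

```bash
python3 - <<'E'
from h import *
w=load('w8'); t=load('top0'); s=load('s8')
def red(c):
    im=c['pixels'].astype(int); m=(im[...,2]>90)&(im[...,1]<60)&(im[...,0]<60); 
    n,l,st,ce=cv2.connectedComponentsWithStats(m.astype(np.uint8)); return [(st[i],ce[i]) for i in range(1,n) if st[i][4]>8],l
for n,c in (('w',w),('t',t),('s',s)):
    print(n,[ (x[0].tolist(),x[1].round(1).tolist()) for x in red(c)[0]])
im=w['pixels']; cv2.imwrite('pics/w8k.png',cv2.resize(im[60:120,280:400],None,fx=6.5,fy=6.5,interpolation=cv2.INTER_CUBIC))
E
```

```text
w [([367, 82, 23, 13, 148], [381.1, 87.4])]
t [([402, 56, 46, 53, 743], [419.6, 85.3]), ([130, 223, 5, 6, 18], [132.4, 225.4])]
s [([433, 42, 7, 7, 33], [436.1, 44.9]), ([465, 46, 5, 5, 10], [467.4, 47.8]), ([73, 284, 69, 70, 891], [113.4, 320.2]), ([87, 311, 20, 8, 29], [96.0, 314.6])]
```

View pics/w8k.png

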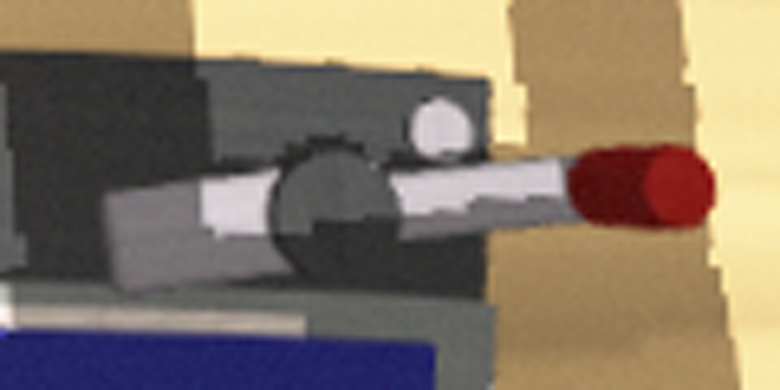

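```bash
python3 - <<'E'
from h import *
w=load('w8'); t=load('top0'); s=load('scene0')
g=lambda U,V,k,u0,v0:((U+.5)/k-.5+u0,(V+.5)/k-.5+v0)
kw=g(679,187,6.5,280,60); kt=g(75,416,5.9,120,155); ks=g(603,76,7,260,150)
print('knob top tri w-t',tri(ray(w,*kw,True),ray(t,*kt)),'w-s',tri(ray(w,*kw,True),ray(s,*ks)))
print('on z .082', onz(w,*kw,.082,True),onz(t,*kt,.082),onz(s,*ks,.082))
aw=g(335,210,6.5,280,60); at=g(212,412,5.9,120,155)
print('axis tri',tri(ray(w,*aw,True),ray(t,*at)))
for z in (.05,.055,.06): print(z,onz(w,*aw,z,True),onz(t,*at,z))
# seated holes/pins
E
```

```text
knob top tri w-t (array([0.50767752, 0.31045482, 0.08659417]), np.float64(0.000846754940325819)) w-s (array([0.5073416 , 0.31035533, 0.0868889 ]), np.float64(0.00037829891919027235))
on z .082 [0.50728892 0.31238287 0.082     ] [0.50838754 0.31180376 0.082     ] [0.49918054 0.31588549 0.082     ]
axis tri (array([0.51089938, 0.25834757, 0.06877904]), np.float64(0.0011144236007472085))
0.05 [0.5107867  0.26272552 0.05      ] [0.51254742 0.26275964 0.05      ]
0.055 [0.51072461 0.26143947 0.055     ] [0.51220242 0.26170393 0.055     ]
0.06 [0.51066252 0.26015342 0.06      ] [0.51185742 0.26064821 0.06      ]
```

```bash
python3 -c "
from h import *
tool([.508,.311,.140],85)
"
```

```text
pos [0.5923 0.1709 0.2296] ang 85.06 down [ 1.8e-03 -8.0e-04 -1.0e+00] d_tool mm [132.3  89.3  96.2] turn 0.06 F [ 0.4 -0.5 -0.2] M [ 0.06  0.04 -0.01] w 0.0501 t 14.675
```

Emit:
step_arm([
  [0.02,0,0.015,0],
  [0.04,0.01,0.03,0],
  [0.04,0.03,0.03,0],
  [0.032,0.03,0.02,0],
  [0,0.015,0,0],
  [0,0,0,0],
  [0,0,0,0],
], jaw=0.034)

```text
time_s: 15.55
ee_pos: [0.4997, 0.3194, 0.1373]
ee_rot: [[0.084, -0.008, -0.996], [0.996, -0.002, 0.084], [-0.003, -1.0, 0.007]]
force: [0.2, -1.0, 0.5]
gripper_width: 0.0339
```

```bash
python3 -c "
from h import *
tool([.508,.311,.09],85)
c=snap('wrist','w9')
"
```

```text
pos [0.4997 0.3194 0.1373] ang 85.19 down [-0.0075 -0.0022 -1.    ] d_tool mm [-7.6 47.3 -9.3] turn 0.19 F [ 0.2 -1.   0.5] M [ 0.01 -0.03 -0.04] w 0.0339 t 15.55
```

View pics/w9.png

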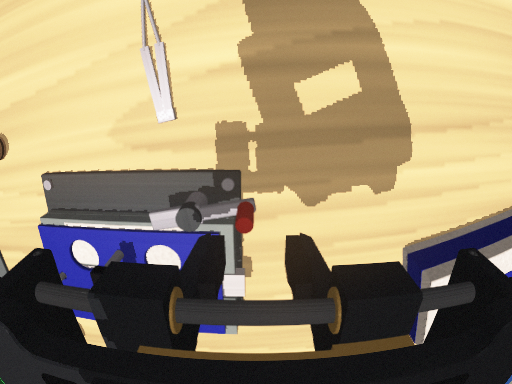

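```bash
python3 - <<'E'
from h import *
c=load('w9'); print(onz(c,245,225,.082,True)); im=c['pixels']
cv2.imwrite('pics/w9k.png',cv2.resize(im[180:260,200:300],None,fx=7,fy=7,interpolation=cv2.INTER_CUBIC))
w=load('w8');g=lambda U,V,k,u0,v0:((U+.5)/k-.5+u0,(V+.5)/k-.5+v0)
print(tri(ray(c,245,225,True),ray(w,*g(679,187,6.5,280,60),True)))
E
```

```text
[0.50850361 0.31218773 0.082     ]
(array([0.50756175, 0.31206166, 0.08333685]), np.float64(0.0007586553506809715))
```

View pics/w9k.png

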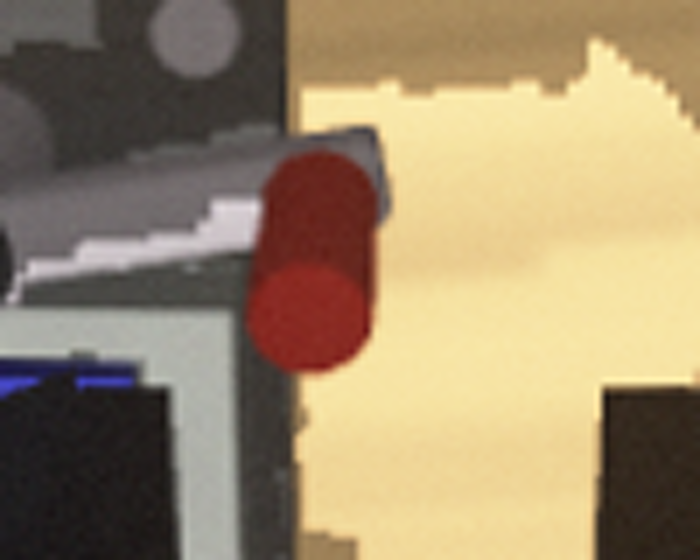

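Knob top at (244,225) → (0.508, 0.3115, 0.083), three views agree. Aligning, then down around it.

Emit:
step_arm([
  [-0.0072,0.005,-0.009,0.2],
  [0,0.03,0,0],
  [0,0.01,0,0],
  [0,0,0,0],
])

```text
time_s: 16.1
ee_pos: [0.5111, 0.3091, 0.0931]
ee_rot: [[0.091, -0.003, -0.996], [0.996, -0.001, 0.091], [-0.001, -1.0, 0.003]]
force: [0.1, 0.2, 0.7]
gripper_width: 0.0337
```

```bash
python3 -c "
from h import *
tool([.508,.3115,.056],85)
"
```

```text
pos [0.5111 0.3091 0.0931] ang 84.79 down [-3.e-03 -9.e-04 -1.e+00] d_tool mm [ 2.2 37.1  3.2] turn -0.21 F [0.1 0.2 0.7] M [ 0.07  0.03 -0.01] w 0.0337 t 16.1
```

Emit:
step_arm([
  [0.0022,0.0,0.0032,0],
  [0,0.012,0,0],
  [0,0.015,0,0],
  [0,0.01,0,0],
  [0,0,0,0],
  [0,0,0,0],
])

```text
time_s: 16.85
ee_pos: [0.5086, 0.3119, 0.0549]
ee_rot: [[0.091, -0.001, -0.996], [0.996, -0.0, 0.091], [-0.0, -1.0, 0.001]]
force: [0.8, -0.2, 1.5]
gripper_width: 0.0339
```

```bash
python3 -c "
from h import *
tool([.508,.3115,.056],85)
"
```

```text
pos [0.5086 0.3119 0.0549] ang 84.79 down [-9.e-04 -1.e-04 -1.e+00] d_tool mm [-0.5 -1.1  0.6] turn -0.21 F [ 0.8 -0.2  1.5] M [0.02 0.05 0.02] w 0.0339 t 16.85
```

Emit:
step_arm([
  [0,0,0,0],
  [0,0,0,0],
  [0,0,0,0],
  [0,0,0,0],
], jaw=0.0, newtons=10)

```text
time_s: 17.35
ee_pos: [0.5088, 0.3104, 0.0555]
ee_rot: [[0.091, -0.001, -0.996], [0.996, -0.003, 0.091], [-0.003, -1.0, 0.0]]
force: [-0.1, 2.7, -1.6]
gripper_width: 0.0133
```

```bash
python3 - <<'E'
from h import *
tool([.508,.3115,.056],85)
s=r.sense(); ax=np.array([.5118,.2605]); v=s['ee_pos'][:2]-ax; print(np.linalg.norm(v),np.degrees(np.arctan2(v[1],v[0])))
R=np.array(s['ee_rot']); p=s['ee_pos'][:2]; a0=np.arctan2(v[1],v[0]); a1=np.radians(178); N=12
ps=[ax+.05*np.array([np.cos(a),np.sin(a)]) for a in np.linspace(a0,a1,N+1)]
for i in range(N):
    d=np.append(ps[i+1]-ps[i],0); print((R.T@d*1000).round(1))
E
```

```text
pos [0.5088 0.3104 0.0555] ang 84.79 down [-8.0e-04 -2.9e-03 -1.0e+00] d_tool mm [ 1.1 -0.5  0.9] turn -0.21 F [-0.1  2.7 -1.6] M [0.49 0.   0.03] w 0.0133 t 17.35
0.04994224888048029 93.41036633864432
[-1.3  0.   6. ]
[-2.   0.   5.8]
[-2.7  0.   5.5]
[-3.4  0.   5.1]
[-4.   0.   4.7]
[-4.5  0.   4.2]
[-5.   0.   3.6]
[-5.4  0.   2.9]
[-5.7  0.   2.2]
[-6.   0.   1.5]
[-6.1  0.   0.8]
[-6.1  0.   0. ]
```

Emit:
step_arm([
  [-0.001,0,0.006,0],
  [-0.002,0,0.006,0],
  [-0.0027,0,0.0055,0],
  [-0.0034,0,0.005,0],
  [0,0,0,0],
])

```text
time_s: 17.98
ee_pos: [0.4842, 0.3037, 0.0555]
ee_rot: [[0.09, 0.001, -0.996], [0.996, -0.001, 0.09], [-0.001, -1.0, -0.001]]
force: [2.0, -0.3, -1.7]
gripper_width: 0.0136
```

```bash
cat > arc.py <<'E'
from h import *
tool([.508,.3115,.056],85)
s=r.sense(); ax=np.array([.5118,.2605]); v=s['ee_pos'][:2]-ax; print(np.linalg.norm(v),np.degrees(np.arctan2(v[1],v[0])))
R=np.array(s['ee_rot']); p=s['ee_pos'][:2]; a0=np.arctan2(v[1],v[0]); a1=np.radians(178); N=max(1,int(np.ceil((a1-a0)/np.radians(7))))
ps=[p]+[ax+.05*np.array([np.cos(a),np.sin(a)]) for a in np.linspace(a0,a1,N+1)[1:]]
for i in range(N):
    d=np.append(ps[i+1]-ps[i],0); print((R.T@d*1000).round(1))
E
python3 arc.py
```

```text
pos [0.4842 0.3037 0.0555] ang 84.83 down [ 0.0011 -0.0015 -1.    ] d_tool mm [  9.9  -0.5 -23. ] turn -0.17 F [ 2.  -0.3 -1.7] M [-0.12 -0.15  0.12] w 0.0136 t 17.975
0.051215856385505104 122.54509017579184
[-4.9  0.   3.8]
[-4.5  0.   4. ]
[-5.   0.   3.5]
[-5.3  0.   2.8]
[-5.6  0.   2.2]
[-5.9  0.   1.5]
[-6.   0.   0.8]
[-6.  0.  0.]
```

Following nicely (radius 51 mm, 2 N).

Emit:
step_arm([
  [-0.0045,0,0.004,0],
  [-0.0047,0,0.004,0],
  [-0.005,0,0.0035,0],
  [-0.0053,0,0.0028,0],
  [0,0,0,0],
])

```text
time_s: 18.6
ee_pos: [0.4645, 0.2878, 0.0555]
ee_rot: [[0.09, -0.005, -0.996], [0.996, 0.004, 0.09], [0.003, -1.0, 0.005]]
force: [1.9, -1.3, -3.4]
gripper_width: 0.0136
```

```bash
python3 arc.py
```

```text
pos [0.4645 0.2878 0.0555] ang 84.85 down [-0.0045  0.0035 -1.    ] d_tool mm [ 27.5  -0.6 -41.2] turn -0.15 F [ 1.9 -1.3 -3.4] M [-0.08 -0.23  0.04] w 0.0136 t 18.6
0.05462889638516163 150.0366941510914
[-7.6 -0.  -2. ]
[-5.9 -0.   1.5]
[-6.  -0.   0.8]
[-6.1 -0.   0. ]
```

Emit:
step_arm([
  [-0.006,0,-0.001,0],
  [-0.006,0,0,0],
  [-0.006,0,0.0005,0],
  [0,0,0,0],
])

```text
time_s: 19.1
ee_pos: [0.4589, 0.2714, 0.0556]
ee_rot: [[0.089, -0.014, -0.996], [0.996, 0.006, 0.089], [0.005, -1.0, 0.015]]
force: [1.4, 0.9, -2.0]
gripper_width: 0.0138
```

```bash
python3 arc.py
```

```text
pos [0.4589 0.2714 0.0556] ang 84.88 down [-0.0143  0.0062 -0.9999] d_tool mm [ 44.3  -0.8 -45.3] turn -0.12 F [ 1.4  0.9 -2. ] M [ 0.03 -0.03  0.05] w 0.0138 t 19.1
0.05402810633695899 168.36871690382287
[-4.6 -0.1 -3.7]
[-4.2 -0.  -0.1]
```

Emit:
step_arm([
  [-0.005,0,-0.002,0],
  [-0.005,0,-0.001,0],
  [0,0,0,0],
  [0,0,0,0],
])

```text
time_s: 19.6
ee_pos: [0.4588, 0.2629, 0.0556]
ee_rot: [[0.089, -0.02, -0.996], [0.996, 0.009, 0.089], [0.008, -1.0, 0.02]]
force: [-2.0, 0.2, -1.2]
gripper_width: 0.0138
```

```bash
python3 arc.py
```

```text
pos [0.4588 0.2629 0.0556] ang 84.87 down [-0.0197  0.0094 -0.9998] d_tool mm [ 52.8  -0.9 -44.6] turn -0.13 F [-2.   0.2 -1.2] M [0.08 0.18 0.02] w 0.0138 t 19.6
0.05301846078048303 177.3715987388801
[-0.4 -0.1 -3. ]
```

Knob direction now ≈ 92° from open (≈1.6 rad, at the stop). Releasing and rising straight up.

Emit:
step_arm([
  [0,0,0,0],
  [0,0,0,0],
  [0,0,0,0],
], jaw=0.03)

```text
time_s: 19.98
ee_pos: [0.4598, 0.2623, 0.056]
ee_rot: [[0.09, -0.018, -0.996], [0.996, 0.009, 0.09], [0.007, -1.0, 0.019]]
force: [0.5, -0.6, -0.4]
gripper_width: 0.0302
```

Emit:
step_arm([
  [0,-0.015,0,0],
  [0,-0.03,0,0],
  [0,-0.04,0,0],
  [0,-0.04,0,0],
  [0,-0.04,0,0],
  [0,0,0,0],
  [0,0,0,0],
])

```text
time_s: 20.85
ee_pos: [0.4626, 0.2603, 0.2318]
ee_rot: [[0.09, -0.014, -0.996], [0.996, 0.009, 0.09], [0.008, -1.0, 0.015]]
force: [-0.4, -0.8, 0.4]
gripper_width: 0.0299
```

```bash
python3 -c "
from h import *
tool([.46,.26,.2],85)
snap('wrist','w10'); c=snap('scene','s10')['pixels']
cv2.imwrite('pics/s10c.png',cv2.resize(c[140:240,240:380],None,fx=5.7,fy=5.7,interpolation=cv2.INTER_CUBIC))
snap('top','t10')"
```

```text
pos [0.4626 0.2603 0.2318] ang 84.81 down [-0.0139  0.009  -0.9999] d_tool mm [-0.7 31.8  2.1] turn -0.19 F [-0.4 -0.8  0.4] M [ 0.04  0.01 -0.01] w 0.0299 t 20.85
```

View pics/s10c.png

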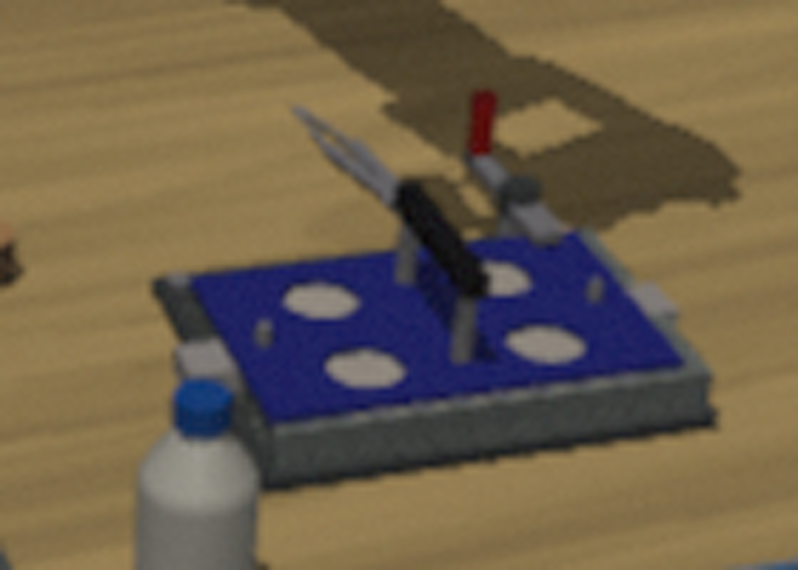

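View pics/t10.png

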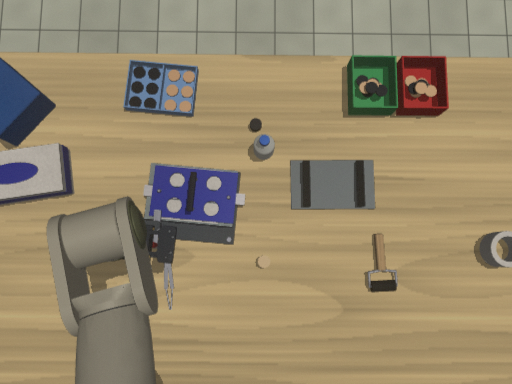

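View pics/w10.png

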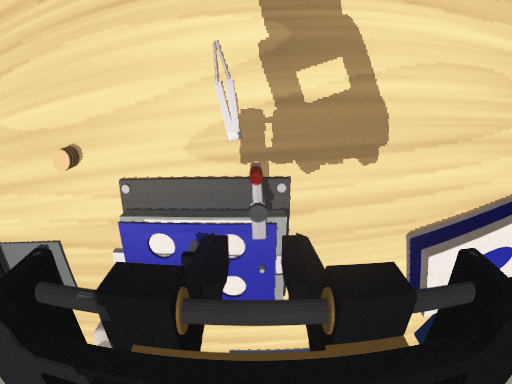

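Clamp lever points along the fixture's −x with the nose over the plate's edge; everything else is in place. Checking the angle numerically.

```bash
python3 - <<'E'
from h import *
c=load('w10'); s=load('s10'); im=c['pixels']
cv2.imwrite('pics/w10k.png',cv2.resize(im[155:250,215:310],None,fx=6,fy=6,interpolation=cv2.INTER_CUBIC))
ks=((485+.5)/5.7-.5+240,(95+.5)/5.7-.5+140)
k=onz(c,256,176,.082,True); a=onz(c,258,213,.06,True); n=onz(c,259.5,236,.045,True)
print(k,a,n,tri(ray(c,256,176,True),ray(s,*ks)))
ax=np.array([.5118,.2605])
for o in (a[:2],ax): d=k[:2]-o; print(np.linalg.norm(d),np.radians(np.degrees(np.arctan2(d[1],d[0]))-85))
E
```

```text
[0.45965686 0.26397318 0.082     ] [0.50987032 0.26210418 0.06      ] [0.54723084 0.2610505  0.045     ] (array([0.45906059, 0.26432408, 0.08484465]), np.float64(0.0007181704713967337))
0.05024823252583003 1.6208588556840033
0.05225868442546092 1.5915524685326956
```

View pics/w10k.png

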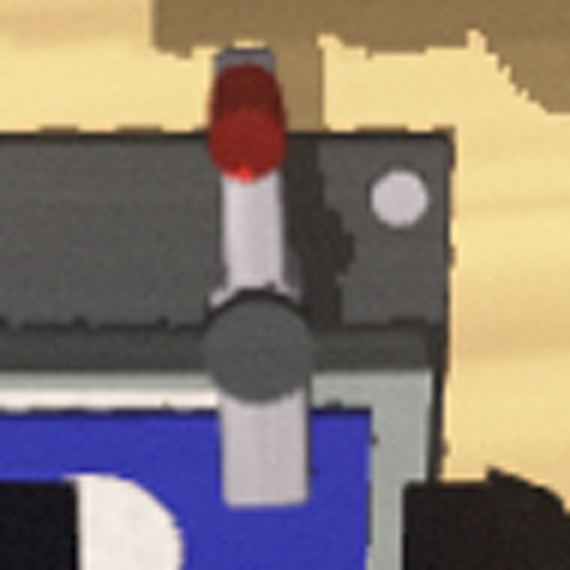

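Clamp ≈ 1.6 rad, nose over the plate. Handing in.

```bash
python3 -c "
from h import *
print(r.hand_in())"
```

```text
the job is handed in; nothing more can be done
None
```

The job is handed in after about 21 s. The template lies on the fixture's bed with both pins through its holes, and the clamp is swung in over its edge.

- **Placing:** I gripped the template by the handle and carried it over the bottle. I lowered it onto the pins in 1 mm steps, and the pins could be seen through the holes. I eased it 0.5 mm sideways when I felt a light contact. It stopped at the expected height, and wrist-force readings changed by only a few N throughout.
- **Clamp:** I released the template, gripped the red knob and swung it round to its stop. I then let go and raised the gripper clear.

**Last checks:**
- The scene picture shows the plate lying flat with both pins standing through it. I did not measure its height again after letting go.
- The clamp angle came out at 1.59 to 1.62 rad, depending on which estimate of its axis I used.
- The other things looked unmoved in the pictures, though I did not measure them. The robot touched nothing at hand-in.

**Disagreements:**
- The wrist camera put the hole spacing at 172 to 178 mm instead of 176 mm.
- It also disagreed with the top view by about 2 mm on where the template sat in the hand.
- One height measured across two views for each hole was about 6 mm off.
- The tool tilted slightly, up to about 0.02 rad, during the clamp swing.

None of these affected the fit.

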